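# Fetch the tape measure from behind the bottles

## Robot

A 6-joint arm with a two-finger parallel gripper is mounted at the origin on a cart in front of the work surface, level with it; the furniture and walls round the work are solid. World frame = base frame: x ahead of the robot, y to its left, z up, the work surface at z = 0. Lengths are in m, angles in degrees, forces in N, time in s.
With the tool pointing down it reaches from about 0.3 to 0.75 m from the base axis. Payload 8.5 kg.
Tool frame: the origin (TCP) lies on the centre line of the jaws, within the pads' length; the fingertips stand 22 mm ahead of it and the grasp point (between the pads) lies 3 mm ahead of it (env.tip_reach is the distance from the TCP to the fingertips, in m); y points along the fingers, z is the direction in which the jaws open and shut, and the axes are right-handed (so a half turn about y gives the same grasp; the last joint's range is limited). The gripper opens to 85 mm and grips with 20 to 120 N. Pads are 22 mm wide; open, the fingers measure 114 mm over their backs; the gripper's body (76 mm by 85 mm) begins 54 mm behind the grasp point. The pads swing forward as they close: fully open they stand 13 mm farther back than shut.
Start: joints at [54.471, 21.807, 74.336, -0, 83.858, -12.336], TCP at [0.217, 0.506, 0.253] pointing down, gripper open.
Joint ranges: [-178.18, 178.18], [-50.72, 133.34], [12.68, 142.11], [-81.47, 261.47], [9.98, 163.14], [-165.26, 165.26]. Speed limits (degrees/s): [136.94, 136.94, 180, 180, 180, 180].

## Interface

Orientations are given as a 3x3 rotation matrix whose columns are the frame's x, y, z axes.
In Python, from rig import env, get_image gives the robot as it stands. The module is installed in compiled form; this text tells all that it offers.
- The arm moves only by the tool carry_out, never from a script. Its argument "targets" is a list that holds one entry, the list of rows, each a list of 7 numbers: the closure, from 0 (fully open) to 1 (shut), then the shift along the world's x, y, z in mm, then the turn, a rotation vector about the world's x, y, z in degrees. In form: [[[claw, dx, dy, dz, ax, ay, az], ...]]. A call has 1 to 20 rows; each row is the pose to reach, as a shift and turn from the pose commanded when the call began; what a row does not reach only later rows make up. A row lasts 1/12 s, in which the tool goes at most 41.7 mm and 7.16 degrees, less where a joint would pass 70% of its speed; a pose out of reach is approached as far as the arm can. A call with a gripper value outside its range is refused whole. The fingers move at their own pace and stop on an object; "squeeze" is the grip in N (left out, the last holds). Time passes only in rows, so rows that repeat a pose let the fingers close. It gives the time, the measured TCP pose, the force and the opening at its end, in the units of the state.
- env.observe(): the state, without advancing time (a new reading comes with each control period).
- get_image(name): name is "scene" or "top" or "wrist"; returns a dict with "img" (420x560x3 uint8, red, green, blue), "fx", "fy", "cx", "cy" (pixels), "rvec" (rotation vector, rad) and "tvec" (3), from world to camera coordinates, as OpenCV has them. Camera axes: x right, y down, z forward; pixel columns grow to the right and rows downward; lengths in m; the calibration is good to about 2 mm. A picture is of the moment at which its call begins. There is no depth.
- env.close_job(): hands the job in, once; it reports no verdict.
The state is a dict: "time_s": time; "q": joint angles; "qvel": joint speeds; "joint_efforts": joint torques, N m; "position": TCP position; "tool_rot": TCP orientation; "ft_force": force on the tool from outside, world axes, zero at the start; "wrist_torque": the same for the moment, N m; "grip_width": finger opening in m.
Only numpy, scipy, OpenCV 4.12 (cv2) and the standard library are available. Lean on these libraries where they do the work, as an engineer would, in place of code of your own. Each camera call takes 0.05 s, during which the arm holds its last target.

## Task

The tape measure stands in the back row of the plywood stand, behind two of the three containers in the front row (red bottle, blue bottle, spray can). Take those two off and stand both on the black rubber mat; only then fetch the tape measure and set it upright in the wooden tray; then put the two containers back, upright, each exactly where it stood. Leave the third container and the piece of wood alone, and knock nothing over.

Things in the scene. Friction and masses are not known exactly. Their poses are not given: they have to be found in the camera images.
- stand: Fixed plywood stand, 150 (x, + to the back) x 300 mm (y, + left), origin under its centre, yaw within 0.12 rad. Board top 12 mm up; lip 22 mm high, 8 mm thick at back and sides. Grey discs (66 mm) mark the front spots at x = -35, y = -100, 0, +100 mm; back places at x = +21, y = -50 and +50 mm (tape measure, wood), each behind the gap between two spots. Things stand within 6 mm of these.
- mat: Fixed flat black rubber mat, 110 (its x) x 220 (its y) x 4 mm, axes parallel to the world's within 0.1 rad, origin at the centre of its underside. The side area: large enough for two containers side by side along its y. It lies nearer to the robot than the stand, to the left or the right.
- tray: Fixed open wooden tray, 120 (its x) x 190 (its y) x 25 mm high, walls 6 mm, inner floor 6 mm above its origin, axes parallel to the world's within 0.1 rad, origin at the centre of its underside. On the other side than the mat.
- red_bottle_mid (a point): Centre, half-way up, of a loose upright red bottle, 0.22 to 0.42 kg, 170 mm high: round body of 57 mm diameter up to about 120 mm, then shoulder, and a white round cap 29 mm in diameter from 145 to 170 mm above its foot. z up.
- glue_bottle_mid (a point): Centre, half-way up, of a loose upright blue bottle, 0.27 to 0.5 kg, 196 mm high: flattened body 42 mm (its x) by 70 mm (its y, along the row) near the foot, tapering upward to the neck, with a black round screw cap 46 mm in diameter from 169 to 196 mm above its foot. z up.
- spray_paint_mid (a point): Centre, half-way up, of a loose upright spray can, red with a yellow cap, 0.22 to 0.41 kg, 222 mm high, round, 56 mm in diameter; the yellow cap, 54 mm in diameter, from about 180 to 222 mm above its foot, is fast and does not move. z up.
- tape_measure_mid (a point): Centre, half-way up, of the loose yellow tape measure, 37 (its x, front to back as it stands) x 70 (its y, along the row) x 64 mm high, 0.24 kg. z up.
- offcut_mid (a point): Centre, half-way up, of a loose brown block of wood, 50 (its x) x 75 (its y, along the row) x 36 mm high, the other thing in the back row; to be left alone. z up.
Things that resemble listed ones, but are neither listed nor needed, are in the scene too. There is more than one size of the part that bears tape_measure_mid; the job needs the largest.

How it is judged (in metres and radians):
On the way, in this order (a step that is already met when the one before it is completed fails the run):
1. two containers stand upright, released, on the mat ((((x of red_bottle_mid in the frame of mat between -0.05 and 0.05 m and y of red_bottle_mid in the frame of mat between -0.105 and 0.105 m and z of red_bottle_mid in the frame of mat below 0.095 m and angle between red_bottle_mid's own z axis and vertical below 0.12 rad and linear speed of red_bottle below 0.03 m/s and contact force between red_bottle and the fingers below 0.2 N) and (x of glue_bottle_mid in the frame of mat between -0.05 and 0.05 m and y of glue_bottle_mid in the frame of mat between -0.105 and 0.105 m and z of glue_bottle_mid in the frame of mat below 0.108 m and angle between glue_bottle_mid's own z axis and vertical below 0.12 rad and linear speed of glue_bottle below 0.03 m/s and contact force between glue_bottle and the fingers below 0.2 N)) or ((x of red_bottle_mid in the frame of mat between -0.05 and 0.05 m and y of red_bottle_mid in the frame of mat between -0.105 and 0.105 m and z of red_bottle_mid in the frame of mat below 0.095 m and angle between red_bottle_mid's own z axis and vertical below 0.12 rad and linear speed of red_bottle below 0.03 m/s and contact force between red_bottle and the fingers below 0.2 N) and (x of spray_paint_mid in the frame of mat between -0.05 and 0.05 m and y of spray_paint_mid in the frame of mat between -0.105 and 0.105 m and z of spray_paint_mid in the frame of mat below 0.121 m and angle between spray_paint_mid's own z axis and vertical below 0.12 rad and linear speed of spray_paint below 0.03 m/s and contact force between spray_paint and the fingers below 0.2 N)) or ((x of glue_bottle_mid in the frame of mat between -0.05 and 0.05 m and y of glue_bottle_mid in the frame of mat between -0.105 and 0.105 m and z of glue_bottle_mid in the frame of mat below 0.108 m and angle between glue_bottle_mid's own z axis and vertical below 0.12 rad and linear speed of glue_bottle below 0.03 m/s and contact force between glue_bottle and the fingers below 0.2 N) and (x of spray_paint_mid in the frame of mat between -0.05 and 0.05 m and y of spray_paint_mid in the frame of mat between -0.105 and 0.105 m and z of spray_paint_mid in the frame of mat below 0.121 m and angle between spray_paint_mid's own z axis and vertical below 0.12 rad and linear speed of spray_paint below 0.03 m/s and contact force between spray_paint and the fingers below 0.2 N)))), for 0.2 s.
2. the tape measure stands upright, released, in the tray, while two containers still stand on the mat (x of tape_measure_mid in the frame of tray between -0.052 and 0.052 m and y of tape_measure_mid in the frame of tray between -0.085 and 0.085 m and z of tape_measure_mid in the frame of tray below 0.046 m and angle between tape_measure_mid's own z axis and vertical below 0.15 rad and linear speed of tape_measure below 0.03 m/s and contact force between tape_measure and the fingers below 0.2 N and (((x of red_bottle_mid in the frame of mat between -0.05 and 0.05 m and y of red_bottle_mid in the frame of mat between -0.105 and 0.105 m and z of red_bottle_mid in the frame of mat below 0.095 m and angle between red_bottle_mid's own z axis and vertical below 0.12 rad and linear speed of red_bottle below 0.03 m/s and contact force between red_bottle and the fingers below 0.2 N) and (x of glue_bottle_mid in the frame of mat between -0.05 and 0.05 m and y of glue_bottle_mid in the frame of mat between -0.105 and 0.105 m and z of glue_bottle_mid in the frame of mat below 0.108 m and angle between glue_bottle_mid's own z axis and vertical below 0.12 rad and linear speed of glue_bottle below 0.03 m/s and contact force between glue_bottle and the fingers below 0.2 N)) or ((x of red_bottle_mid in the frame of mat between -0.05 and 0.05 m and y of red_bottle_mid in the frame of mat between -0.105 and 0.105 m and z of red_bottle_mid in the frame of mat below 0.095 m and angle between red_bottle_mid's own z axis and vertical below 0.12 rad and linear speed of red_bottle below 0.03 m/s and contact force between red_bottle and the fingers below 0.2 N) and (x of spray_paint_mid in the frame of mat between -0.05 and 0.05 m and y of spray_paint_mid in the frame of mat between -0.105 and 0.105 m and z of spray_paint_mid in the frame of mat below 0.121 m and angle between spray_paint_mid's own z axis and vertical below 0.12 rad and linear speed of spray_paint below 0.03 m/s and contact force between spray_paint and the fingers below 0.2 N)) or ((x of glue_bottle_mid in the frame of mat between -0.05 and 0.05 m and y of glue_bottle_mid in the frame of mat between -0.105 and 0.105 m and z of glue_bottle_mid in the frame of mat below 0.108 m and angle between glue_bottle_mid's own z axis and vertical below 0.12 rad and linear speed of glue_bottle below 0.03 m/s and contact force between glue_bottle and the fingers below 0.2 N) and (x of spray_paint_mid in the frame of mat between -0.05 and 0.05 m and y of spray_paint_mid in the frame of mat between -0.105 and 0.105 m and z of spray_paint_mid in the frame of mat below 0.121 m and angle between spray_paint_mid's own z axis and vertical below 0.12 rad and linear speed of spray_paint below 0.03 m/s and contact force between spray_paint and the fingers below 0.2 N)))), for 0.2 s.
At the end, for the whole second after the job is handed in: The tape measure stands upright (within 0.15 rad), released and at rest, on the floor of the tray; all three containers stand upright (within 0.1 rad), released and at rest, within 15 mm of where they were at the start; the wood is within 12 mm of where it was (x of tape_measure_mid in the frame of tray between -0.052 and 0.052 m and y of tape_measure_mid in the frame of tray between -0.085 and 0.085 m and z of tape_measure_mid in the frame of tray below 0.046 m and angle between tape_measure_mid's own z axis and vertical below 0.15 rad and linear speed of each of tape_measure, red_bottle, glue_bottle, spray_paint below 0.03 m/s and contact force between each of tape_measure, red_bottle, glue_bottle, spray_paint and the fingers below 0.2 N and distance of each of red_bottle_mid, glue_bottle_mid, spray_paint_mid from where it was at the start of the episode below 0.015 m and angle between each of red_bottle_mid, glue_bottle_mid, spray_paint_mid's own z axis and vertical below 0.1 rad and distance of offcut_mid from where it was at the start of the episode below 0.012 m); the robot touches nothing.
It fails at once if a container is knocked over (leans more than 0.6 rad) (angle between any of red_bottle_mid, glue_bottle_mid, spray_paint_mid's own z axis and vertical above 0.6 rad).
It fails at once if the container that is not in front of the tape measure (the outer one on the wood's side) is touched with the fingers at its place ((contact force between red_bottle and the fingers above 0.5 N and y of red_bottle_mid in the frame of stand between 0.075 and 0.15 m and y of offcut_mid in the frame of stand above 0 m and z of red_bottle_mid in the frame of stand below 0.112 m and y of red_bottle_mid in the frame of stand above -0.15 m and x of red_bottle_mid in the frame of stand between -0.07 and 0 m) or (contact force between red_bottle and the fingers above 0.5 N and y of red_bottle_mid in the frame of stand between -0.15 and -0.075 m and y of offcut_mid in the frame of stand below 0 m and z of red_bottle_mid in the frame of stand below 0.112 m and y of red_bottle_mid in the frame of stand below 0.15 m and x of red_bottle_mid in the frame of stand between -0.07 and 0 m) or (contact force between glue_bottle and the fingers above 0.5 N and y of glue_bottle_mid in the frame of stand between 0.075 and 0.15 m and y of offcut_mid in the frame of stand above 0 m and z of glue_bottle_mid in the frame of stand below 0.125 m and y of glue_bottle_mid in the frame of stand above -0.15 m and x of glue_bottle_mid in the frame of stand between -0.07 and 0 m) or (contact force between glue_bottle and the fingers above 0.5 N and y of glue_bottle_mid in the frame of stand between -0.15 and -0.075 m and y of offcut_mid in the frame of stand below 0 m and z of glue_bottle_mid in the frame of stand below 0.125 m and y of glue_bottle_mid in the frame of stand below 0.15 m and x of glue_bottle_mid in the frame of stand between -0.07 and 0 m) or (contact force between spray_paint and the fingers above 0.5 N and y of spray_paint_mid in the frame of stand between 0.075 and 0.15 m and y of offcut_mid in the frame of stand above 0 m and z of spray_paint_mid in the frame of stand below 0.138 m and y of spray_paint_mid in the frame of stand above -0.15 m and x of spray_paint_mid in the frame of stand between -0.07 and 0 m) or (contact force between spray_paint and the fingers above 0.5 N and y of spray_paint_mid in the frame of stand between -0.15 and -0.075 m and y of offcut_mid in the frame of stand below 0 m and z of spray_paint_mid in the frame of stand below 0.138 m and y of spray_paint_mid in the frame of stand below 0.15 m and x of spray_paint_mid in the frame of stand between -0.07 and 0 m)).
It fails at once if the piece of wood is moved more than 25 mm (distance of offcut_mid from where it was at the start of the episode above 0.025 m).
It also fails if it takes over 128 s, if anything falls off the work surface, if the arm or the gripper's body presses on something with over 40 N, if the wrist force passes 120 N, or if a joint passes its speed limit or range.

## Working session

There is one attempt and no reset: what is moved stays moved. The work goes in short steps, Python scripts to look and compute and a tool call to move; the robot and the scene stay as the last step left them, time stands still between calls to the robot, and variables do not carry over. Pictures are saved under pics/ and viewed, and the job is handed in when it is done.

Besides the shell and the picture viewer there is one more tool, called as name(argument=value, ...) on one line, values as JSON. carry_out: Moves the arm, as the interface text tells. Its arguments: {"type":"object","properties":{"targets":{"type":"array"},"squeeze":{"type":"number"}},"required":["targets"]}

```bash
mkdir -p pics; cat > h.py <<'E'
import numpy as np, cv2
from rig import env, get_image
def snap(n,f):
    d=get_image(n); cv2.imwrite('pics/'+f,d['img'][:,:,::-1]); np.savez('pics/'+f+'.npz',**d); return d
def load(f): return dict(np.load('pics/'+f+'.npz'))
def ray(d,u,v,z):
    R,_=cv2.Rodrigues(np.array(d['rvec'],float)); t=np.array(d['tvec'],float).reshape(3)
    c=-R.T@t; r=R.T@np.array([(u-d['cx'])/d['fx'],(v-d['cy'])/d['fy'],1.]); return c+r*(z-c[2])/r[2]
def proj(d,P):
    K=np.array([[d['fx'],0,d['cx']],[0,d['fy'],d['cy']],[0,0,1.]]); return cv2.projectPoints(np.array(P,float).reshape(-1,1,3),np.array(d['rvec'],float),np.array(d['tvec'],float),K,None)[0].reshape(-1,2)
E
python3 - <<'E'
from h import *
np.set_printoptions(precision=4,suppress=True)
for n in ['scene','top','wrist']:
    d=snap(n,n+'0.png'); R,_=cv2.Rodrigues(np.array(d['rvec'],float)); print(n,d['fx'],-R.T@np.array(d['tvec']).reshape(3), R[2])
s=env.observe()
for k in s: print(k,np.array(s[k]))
print(env.tip_reach)
E
```

```text
scene 468.0982602320313 [-0.0231 -0.3581  1.0289] [ 0.5397  0.2875 -0.7912]
top 449.4746729400269 [0.4117 0.0482 1.1861] [ 0.1714 -0.0492 -0.984 ]
wrist 319.79267217279016 [0.1508 0.5343 0.3726] [ 0.2557 -0.1097 -0.9605]
time_s 0.15
q [ 54.4727  21.833   74.3699  -0.      83.857  -12.338 ]
qvel [-0.0677 -0.2201 -0.1743 -0.1264 -0.04   -0.0281]
joint_efforts [  0.0018 -44.8622 -23.1343  -0.0002   0.0038   0.    ]
position [0.2165 0.5054 0.2529]
tool_rot [[ 0.9192 -0.0006  0.3938]
 [-0.3938 -0.0009  0.9192]
 [-0.0002 -1.     -0.001 ]]
ft_force [ 0.2356  0.3333 -0.1117]
wrist_torque [-0.0916 -0.0095  0.014 ]
grip_width 0.08509285601289918
0.022
```

View pics/scene0.png

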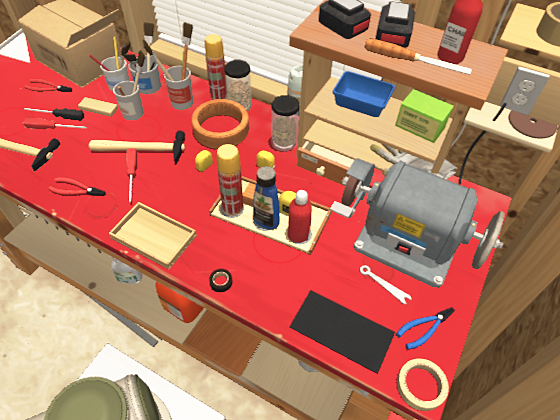

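View pics/top0.png

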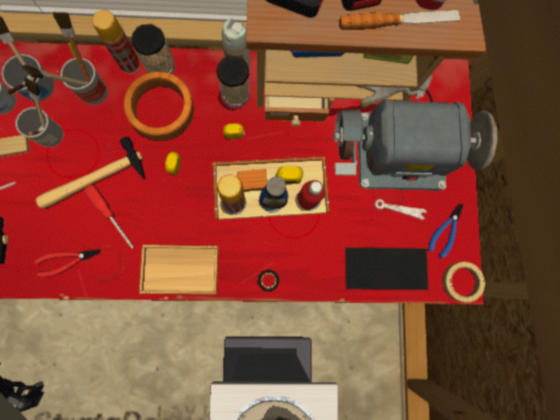

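View pics/wrist0.png

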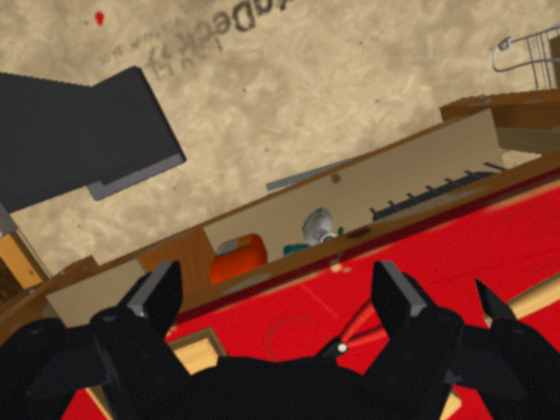

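The top view shows the spray can at (231,190), the blue bottle at (275,190) and the red bottle at (312,192). The wood is at (252,180), the mat at (387,268) and the tray at (180,270).

The tape measure candidates are A (290,174) on the stand, B (172,162) and C (233,131). A fits, because it stands in the back row and looks largest. I'll confirm that in a crop.

```bash
python3 - <<'E'
from h import *
t=load('top0.png')
im=t['img'][110:220,150:340,::-1]
cv2.imwrite('pics/crop_top.png',cv2.resize(im,None,fx=4,fy=4,interpolation=cv2.INTER_CUBIC))
s=load('scene0.png')
im=s['img'][135:255,185:335,::-1]
cv2.imwrite('pics/crop_sc.png',cv2.resize(im,None,fx=5,fy=5,interpolation=cv2.INTER_CUBIC))
E
```

```text
(no output)
```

View pics/crop_top.png

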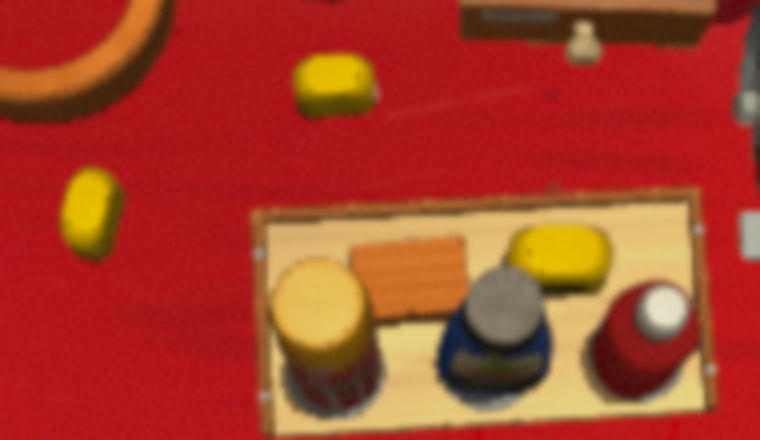

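View pics/crop_sc.png

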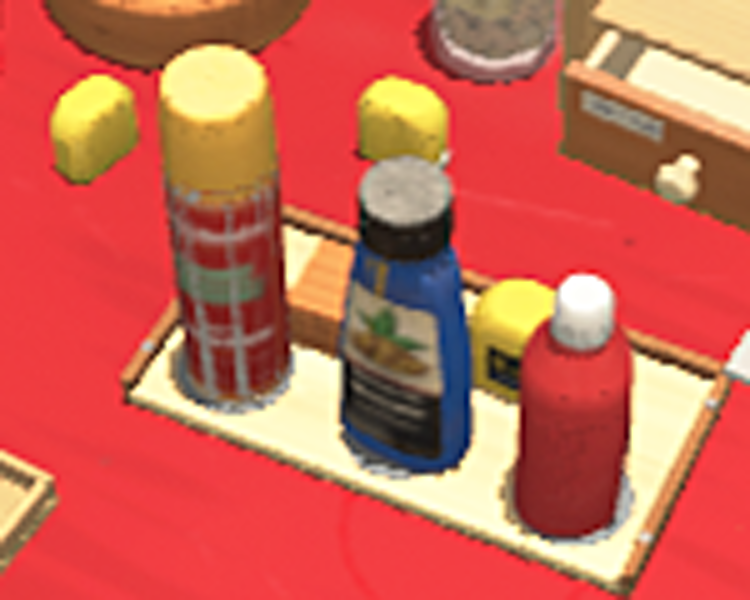

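The crop confirms it. A is about 100 px wide in the crop, against about 80 for C and 90×58 for B, so the tape measure behind the blue/red gap is the one. Now I'll measure.

```bash
cat > meas.py <<'E'
from h import *
np.set_printoptions(precision=4,suppress=True)
def comp(mask,seed,r=6):
    n,l,st,c=cv2.connectedComponentsWithStats(mask.astype(np.uint8),connectivity=4)
    best=None
    ys,xs=np.nonzero(mask); i=np.argmin((xs-seed[0])**2+(ys-seed[1])**2); k=l[ys[i],xs[i]]
    return (l==k),st[k],c[k]
def rect(d,m,z):
    # project mask pixel centroid hull onto plane z and min area rect
    c=max(cv2.findContours(m.astype(np.uint8),cv2.RETR_EXTERNAL,cv2.CHAIN_APPROX_NONE)[0],key=cv2.contourArea).reshape(-1,2)
    P=np.array([ray(d,u,v,z)[:2] for u,v in c],np.float32)*1000
    r=cv2.minAreaRect(P); return r
E
python3 - <<'E'
from meas import *
for n,sm,st_,sc in [('top',(387,268),(180,270),None),('scene',(340,330),(150,235),None)]:
    d=load(n+'0.png'); im=d['img'].astype(int); hsv=cv2.cvtColor(d['img'],cv2.COLOR_RGB2HSV).astype(int)
    notred=~(((hsv[...,0]<8)|(hsv[...,0]>172))&(hsv[...,1]>170)&(hsv[...,2]>80))
    m,s,c=comp((hsv[...,2]<75),sm); print(n,'mat',s,rect(d,m,0.004))
    m,s,c=comp(notred&(hsv[...,2]>60),st_); print(n,'tray',s,rect(d,m,0.025))
    seeds={'top':[(275,187),(316,188),(290,174),(231,185)],'scene':[(266,174),(302,197),(290,198),(228,150)]}[n]
    for s,z in zip(seeds,[.208,.182,.076,.234]): print(s,hsv[s[1],s[0]],ray(d,*s,z))
E
```

```text
top mat [ 346  248   82   41 3276] ((441.88543701171875, -290.95062255859375), (104.23975372314453, 217.67083740234375), 0.7633087038993835)
top tray [ 139  245   79   49 3735] ((430.7742614746094, 247.432373046875), (120.00652313232422, 193.201904296875), 0.7312027812004089)
(275, 187) [ 19  61 122] [0.6104 0.0139 0.208 ]
(316, 188) [ 25  32 229] [ 0.6157 -0.081   0.182 ]
(290, 174) [ 25 255 229] [ 0.6719 -0.0282  0.076 ]
(231, 185) [ 22 162 230] [0.6072 0.1096 0.234 ]
scene mat [ 290  291  105   82 4179] ((438.6058349609375, -290.1612548828125), (107.9600601196289, 216.44912719726562), 0.20853446424007416)
scene tray [ 109  202   88   67 3250] ((425.10455322265625, 242.46221923828125), (129.5747833251953, 202.40182495117188), 0.02592388167977333)
(266, 174) [ 19  45 182] [0.6085 0.0097 0.208 ]
(302, 197) [ 21  16 249] [ 0.6087 -0.0869  0.182 ]
(290, 198) [ 29 151 255] [ 0.6691 -0.0274  0.076 ]
(228, 150) [ 27  98 255] [0.609  0.1136 0.234 ]
```

```bash
python3 - <<'E'
from meas import *
for n in ['top','scene']:
    d=load(n+'0.png'); hsv=cv2.cvtColor(d['img'],cv2.COLOR_RGB2HSV).astype(int); H,S,V=hsv[...,0],hsv[...,1],hsv[...,2]
    a={'top':[((275,187),(S<110)&(V>85)&(V<160)),((316,187),(S<110)&(V>150)),((231,185),(H>15)&(H<32)&(V>190))],
       'scene':[((266,174),(S<90)&(V>120)),((302,197),(S<90)&(V>150)),((228,152),(H>20)&(H<32)&(V>225))]}[n]
    for (s,m),z,nm in zip(a,[.208,.182,.234],['blue','red','spray']):
        m,st,c=comp(m,s)
        cn=max(cv2.findContours(m.astype(np.uint8),0,1)[0],key=cv2.contourArea).reshape(-1,2)
        P=np.array([ray(d,u,v,z)[:2] for u,v in cn],np.float32)*1000
        print(n,nm,st,'circ',cv2.minEnclosingCircle(P),'cent',ray(d,*c,z)*1000, 'bbox',P.min(0),P.max(0))
    # tape yellow
    m,st,c=comp((H>20)&(H<34)&(S>120)&(V>150),{'top':(292,174),'scene':(290,198)}[n]); print('tape',st,c,ray(d,*c,.07))
d=load('top0.png')
# stand corners from crop pixels (/4 + 150,110)
for cu,cv_ in [(253,210),(700,190),(715,410),(262,436)]:
    print(ray(d,150+cu/4,110+cv_/4,.022 if cv_<300 else .017)*1000)
E
```

```text
top blue [266 176  21  20 288] circ ((612.5836791992188, 10.913729667663574), 23.124774932861328) cent [613.2899  11.9447 208.    ] bbox [592.3776 -10.66  ] [635.5153  33.9618]
top red [311 181  11  11 101] circ ((619.9903564453125, -80.71903228759766), 13.194839477539062) cent [620.0025 -80.9792 182.    ] bbox [608.5773 -92.5085] [632.2563 -69.4506]
top spray [ 217  161  109   57 2708] circ ((600.4566040039062, 23.68582534790039), 125.9747543334961) cent [607.8826  28.4052 234.    ] bbox [537.2228 -93.8717] [665.8513 141.0895]
tape [277 165  38  17 345] [291.9217 172.6   ] [ 0.6771 -0.0335  0.07  ]
scene blue [257 166  18  14 199] circ ((616.0409545898438, 12.102513313293457), 24.76754379272461) cent [612.4403  12.4328 208.    ] bbox [591.6281  -8.0652] [640.038  33.506]
scene red [295 190  13  15 146] circ ((608.2987670898438, -85.60054016113281), 21.387147903442383) cent [608.371 -85.307 182.   ] bbox [ 588.0463 -101.0835] [628.7147 -69.2176]
scene spray [217 144  21  15 236] circ ((604.6510009765625, 113.39868927001953), 24.334457397460938) cent [604.623  113.2713 234.    ] bbox [581.35    90.0311] [628.9643 137.6517]
tape [279 191  17  18 183] [286.2842 197.623 ] [ 0.6697 -0.0162  0.07  ]
[710.2966 172.1161  22.    ]
[ 732.5249 -125.7978   22.    ]
[ 584.0323 -136.2005   17.    ]
[560.3882 160.7444  17.    ]
```

carry_out(targets=[[[0,402,-588,50,0,0,-63],[0,402,-588,50,0,0,-63],[0,402,-588,50,0,0,-63],[0,402,-588,50,0,0,-63],[0,402,-588,50,0,0,-63],[0,402,-588,50,0,0,-63],[0,402,-588,50,0,0,-63],[0,402,-588,50,0,0,-63],[0,402,-588,50,0,0,-63],[0,402,-588,50,0,0,-63],[0,402,-588,50,0,0,-63],[0,402,-588,50,0,0,-63],[0,402,-588,50,0,0,-63],[0,402,-588,50,0,0,-63],[0,402,-588,50,0,0,-63],[0,402,-588,50,0,0,-63],[0,402,-588,50,0,0,-63],[0,402,-588,50,0,0,-63],[0,402,-588,50,0,0,-63],[0,402,-588,50,0,0,-63]]], squeeze=50)

```text
time_s: 1.82
position: [0.6183, -0.0822, 0.3028]
tool_rot: [[0.066, -0.001, 0.998], [-0.998, 0.001, 0.066], [-0.001, -1.0, -0.001]]
ft_force: [-0.2, -0.4, 0.5]
grip_width: 0.0857
```

```bash
python3 - <<'E'
from h import *
np.set_printoptions(precision=4,suppress=True)
snap('wrist','w1.png'); snap('scene','s1.png');s=env.observe()
for k in ['time_s','q','position','tool_rot','ft_force']: print(k,np.array(s[k]))
E
```

```text
time_s 1.9167
q [-18.3464  28.034   55.8649   0.0119  96.1163 -22.2293]
position [ 0.618  -0.0811  0.3035]
tool_rot [[ 0.0677 -0.0002  0.9977]
 [-0.9977  0.0003  0.0677]
 [-0.0003 -1.     -0.0002]]
ft_force [ 0.2919  0.0366 -0.1688]
```

View pics/w1.png

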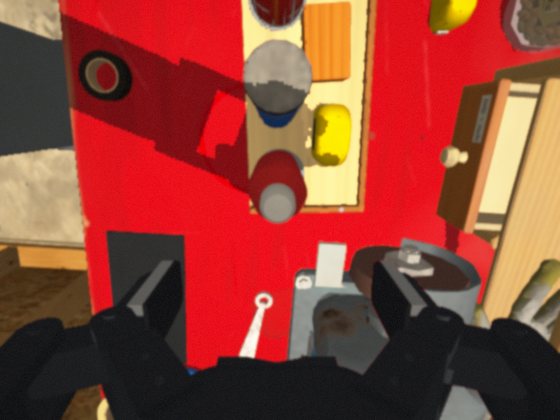

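View pics/s1.png

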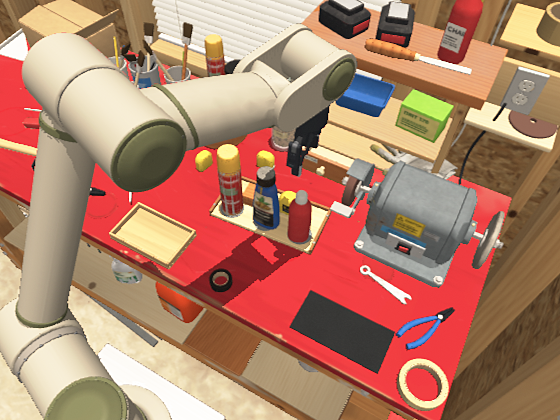

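The wrist view shows the red cap at (278,203), the blue cap at (278,75), the tape at (332,135), the wood at (327,40) and the mat at the lower left. I'll use it to refine the positions.

```bash
cat > wm.py <<'E'
from meas import *
import sys
d=load(sys.argv[1]); hsv=cv2.cvtColor(d['img'],cv2.COLOR_RGB2HSV).astype(int); H,S,V=hsv[...,0],hsv[...,1],hsv[...,2]
R,_=cv2.Rodrigues(d['rvec']); print('cam',-R.T@d['tvec'].reshape(3))
E
cat > w1.py <<'E'
exec(open('wm.py').read())
for nm,s,m,z in [('blue',(278,75),(S<70)&(V>60),.208),('red',(278,203),(S<70)&(V>60),.182)]:
    m,st,c=comp(m,s); cn=max(cv2.findContours(m.astype(np.uint8),0,1)[0],key=cv2.contourArea).reshape(-1,2)
    P=np.array([ray(d,u,v,z)[:2] for u,v in cn],np.float32)*1000
    print(nm,st,cv2.minEnclosingCircle(P),P.min(0),P.max(0))
m,st,c=comp((H>20)&(H<34)&(S>150)&(V>90),(332,135)); print('tape',st,rect(d,m,.076))
m,st,c=comp((H>5)&(H<15)&(S>150)&(V>90),(330,40)); print('wood',st,rect(d,m,.048))
E
python3 w1.py w1.png
```

```text
cam [ 0.6131 -0.0107  0.4226]
blue [ 245   40   66   75 3829] ((613.2103271484375, 11.108330726623535), 22.838878631591797) [591.5602  -8.9331] [632.6544  33.3069]
red [ 260  184   35   38 1054] ((618.1162109375, -75.8435287475586), 15.121654510498047) [604.4587 -90.8608] [631.4102 -60.7481]
tape [ 311  104   41   62 2097] ((671.9141845703125, -26.773605346679688), (40.889041900634766, 63.4501953125), 2.2222814559936523)
wood [302   5   5  49 118] ((635.8356323242188, 77.91606140136719), (3.6824724674224854, 45.16138458251953), 7.041942596435547)
```

carry_out(targets=[[[0,-1,2,-30,0,0,0],[0,-1,2,-60,0,0,0],[0,-1,2,-85,0,0,0],[0,-1,2,-100,0,0,0],[0,-1,2,-110,0,0,0],[0,-1,2,-120,0,0,0],[0,-1,2,-120,0,0,0],[0,-1,2,-120,0,0,0],[1,-1,2,-120,0,0,0],[1,-1,2,-120,0,0,0],[1,-1,2,-120,0,0,0],[1,-1,2,-120,0,0,0],[1,-1,2,-120,0,0,0],[1,-1,2,-120,0,0,0],[1,-1,2,-120,0,0,0],[1,-1,2,-120,0,0,0],[1,-1,2,-120,0,0,0],[1,-1,2,-120,0,0,0]]], squeeze=60)

```text
time_s: 3.42
position: [0.6179, -0.0805, 0.1839]
tool_rot: [[0.066, 0.001, 0.998], [-0.998, -0.0, 0.066], [0.001, -1.0, 0.001]]
ft_force: [0.8, -0.4, 3.6]
grip_width: 0.026
```

```bash
python3 - <<'E'
from h import *
np.set_printoptions(precision=4,suppress=True)
snap('wrist','w2.png'); d=snap('scene','s2.png');s=env.observe()
cv2.imwrite('pics/s2c.png',cv2.resize(d['img'][120:270,200:360,::-1],None,fx=4,fy=4))
for k in ['time_s','position','ft_force','grip_width']: print(k,np.array(s[k]))
E
```

```text
time_s 3.5167
position [ 0.618  -0.0806  0.184 ]
ft_force [0.5205 0.5727 5.0454]
grip_width 0.026392017824022757
```

View pics/s2c.png

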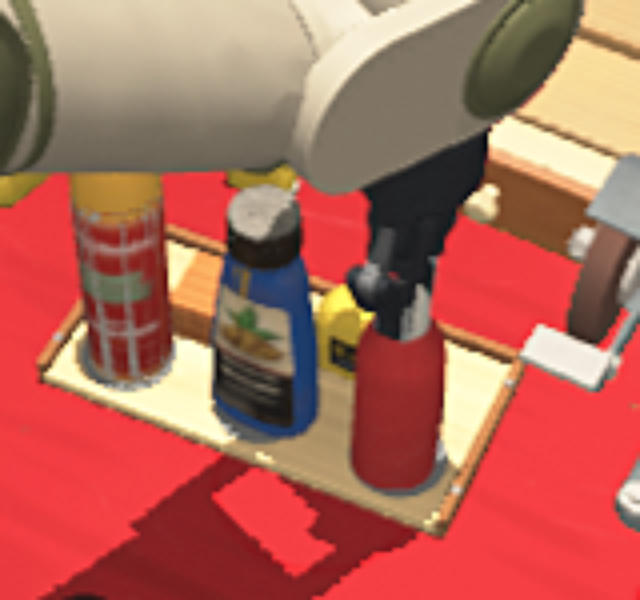

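The fingers have closed on the red cap. I'll make a test lift.

carry_out(targets=[[[1,0,0,3,0,0,0],[1,0,0,8,0,0,0],[1,0,0,15,0,0,0],[1,0,0,25,0,0,0],[1,0,0,35,0,0,0],[1,0,0,50,0,0,0],[1,0,0,60,0,0,0],[1,0,0,60,0,0,0],[1,0,0,60,0,0,0]]])

```text
time_s: 4.27
position: [0.6177, -0.0805, 0.2438]
tool_rot: [[0.066, 0.001, 0.998], [-0.998, -0.0, 0.066], [0.0, -1.0, 0.001]]
ft_force: [-0.1, -0.0, -4.4]
grip_width: 0.0261
```

```bash
python3 - <<'E'
from h import *
np.set_printoptions(precision=4,suppress=True)
w=snap('wrist','w3.png'); d=snap('scene','s3.png');s=env.observe()
cv2.imwrite('pics/s3c.png',np.hstack([cv2.resize(d['img'][120:270,200:360,::-1],(400,375)),cv2.resize(w['img'][:,:,::-1],(400,375))]))
for k in ['time_s','position','ft_force','grip_width']: print(k,np.array(s[k]))
E
```

```text
time_s 4.3667
position [ 0.6173 -0.0804  0.2426]
ft_force [ 0.8233 -0.279  -4.5101]
grip_width 0.026476668935597105
```

View pics/s3c.png

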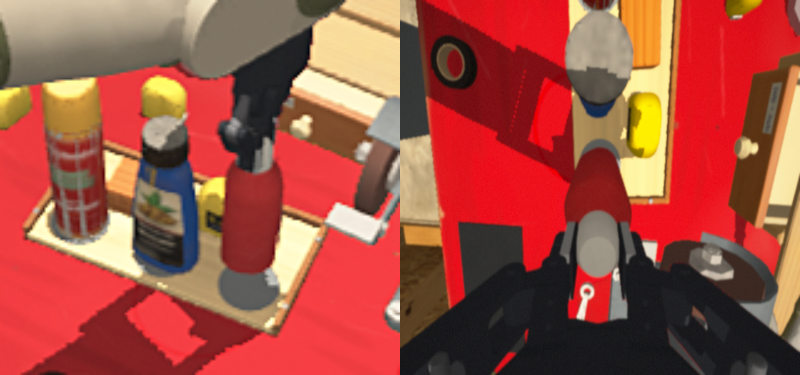

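carry_out(targets=[[[1,-6,-9,0,0,0,0],[1,-18,-26,0,0,0,0],[1,-34,-50,0,0,0,0],[1,-52,-76,0,0,0,0],[1,-70,-103,0,0,0,0],[1,-88,-129,0,0,0,0],[1,-106,-155,0,0,0,0],[1,-124,-181,0,0,0,0],[1,-142,-207,0,0,0,0],[1,-158,-231,0,0,0,0],[1,-170,-248,0,0,0,0],[1,-176,-257,0,0,0,0],[1,-178,-260,-10,0,0,0],[1,-178,-260,-25,0,0,0],[1,-178,-260,-40,0,0,0],[1,-178,-260,-50,0,0,0],[1,-178,-260,-56,0,0,0],[1,-178,-260,-61,0,0,0],[1,-178,-260,-64,0,0,0],[1,-178,-260,-65,0,0,0]]])

```text
time_s: 6.03
position: [0.4398, -0.3403, 0.1782]
tool_rot: [[0.067, -0.0, 0.998], [-0.998, 0.0, 0.067], [-0.0, -1.0, -0.0]]
ft_force: [-0.1, 0.1, -3.8]
grip_width: 0.0259
```

carry_out(targets=[[[1,0,0,-1,0,0,0],[1,0,0,-1,0,0,0],[1,0,0,-1,0,0,0]]])

```text
time_s: 6.28
position: [0.4397, -0.3406, 0.1777]
tool_rot: [[0.066, 0.0, 0.998], [-0.998, -0.001, 0.066], [0.001, -1.0, 0.0]]
ft_force: [0.2, 0.4, -4.1]
grip_width: 0.0258
```

```bash
python3 - <<'E'
from h import *
np.set_printoptions(precision=4,suppress=True)
w=snap('wrist','w4.png'); d=snap('scene','s4.png');s=env.observe()
cv2.imwrite('pics/s4c.png',np.hstack([cv2.resize(d['img'][220:400,260:452,::-1],(400,375)),cv2.resize(w['img'][:,:,::-1],(400,375))]))
for k in ['time_s','position','ft_force','grip_width']: print(k,np.array(s[k]))
E
```

```text
time_s 6.3833
position [ 0.4397 -0.3405  0.1776]
ft_force [ 0.6128 -0.3596 -2.9752]
grip_width 0.02597719608029586
```

View pics/s4c.png

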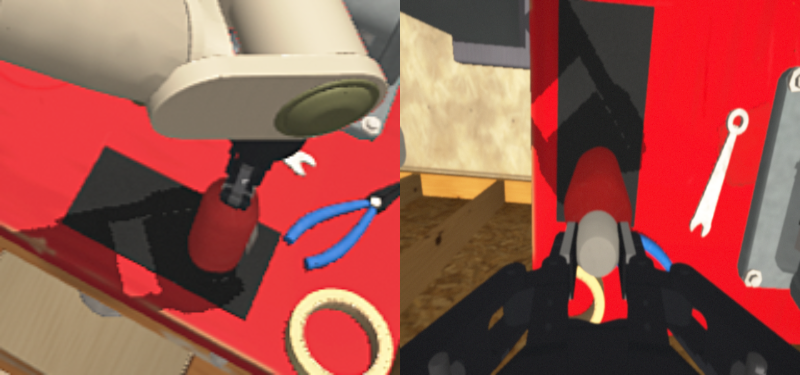

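carry_out(targets=[[[1,0,0,-1,0,0,0],[1,0,0,-1.5,0,0,0],[1,0,0,-2,0,0,0],[1,0,0,-2,0,0,0]]])

```text
time_s: 6.72
position: [0.4398, -0.3407, 0.176]
tool_rot: [[0.066, 0.001, 0.998], [-0.998, -0.001, 0.066], [0.001, -1.0, 0.001]]
ft_force: [-0.3, 0.9, 2.0]
grip_width: 0.0263
```

carry_out(targets=[[[0.5,0,0,0,0,0,0],[0.3,0,0,0,0,0,0],[0,0,0,0,0,0,0],[0,0,0,0,0,0,0],[0,0,0,0,0,0,0],[0,0,0,10,0,0,0],[0,0,0,40,0,0,0],[0,0,0,80,0,0,0],[0,0,0,120,0,0,0],[0,0,0,120,0,0,0]]])

```text
time_s: 7.55
position: [0.4408, -0.3417, 0.304]
tool_rot: [[0.067, 0.009, 0.998], [-0.998, -0.011, 0.067], [0.012, -1.0, 0.009]]
ft_force: [0.6, 0.0, 0.7]
grip_width: 0.0852
```

```bash
python3 - <<'E'
from h import *
np.set_printoptions(precision=4,suppress=True)
w=snap('wrist','w5.png'); d=snap('scene','s5.png');s=env.observe()
cv2.imwrite('pics/s5c.png',np.hstack([cv2.resize(d['img'][220:400,260:452,::-1],(400,375)),cv2.resize(w['img'][:,:,::-1],(400,375))]))
for k in ['time_s','position','ft_force','grip_width']: print(k,np.array(s[k]))
E
```

```text
time_s 7.65
position [ 0.4398 -0.3406  0.2973]
ft_force [ 0.1761 -1.0516 -0.4109]
grip_width 0.085546467726863
```

View pics/s5c.png

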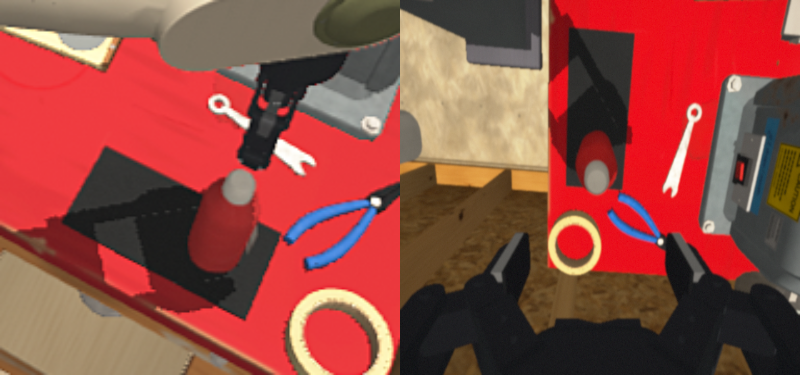

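The red bottle stands on the mat, with its cap at about (240,187) in the crop. Next is the blue bottle.

carry_out(targets=[[[0,173,352,5,0,0,0],[0,173,352,5,0,0,0],[0,173,352,5,0,0,0],[0,173,352,5,0,0,0],[0,173,352,5,0,0,0],[0,173,352,5,0,0,0],[0,173,352,5,0,0,0],[0,173,352,5,0,0,0],[0,173,352,5,0,0,0],[0,173,352,5,0,0,0],[0,173,352,5,0,0,0],[0,173,352,5,0,0,0],[0,173,352,5,0,0,0],[0,173,352,5,0,0,0]]])

```text
time_s: 8.82
position: [0.6122, 0.0102, 0.3]
tool_rot: [[0.065, -0.001, 0.998], [-0.998, -0.0, 0.065], [0.0, -1.0, -0.001]]
ft_force: [-0.6, -1.0, -0.1]
grip_width: 0.0851
```

```bash
python3 - <<'E'
from h import *
np.set_printoptions(precision=4,suppress=True)
w=snap('wrist','w6.png'); d=snap('scene','s6.png');s=env.observe()
cv2.imwrite('pics/s6c.png',np.hstack([cv2.resize(d['img'][120:270,200:360,::-1],(400,375)),cv2.resize(w['img'][:,:,::-1],(400,375))]))
for k in ['time_s','position','ft_force','grip_width']: print(k,np.array(s[k]))
E
```

```text
time_s 8.9167
position [0.6123 0.0103 0.3004]
ft_force [ 0.1553 -0.3533 -0.6784]
grip_width 0.08542548377771596
```

View pics/s6c.png

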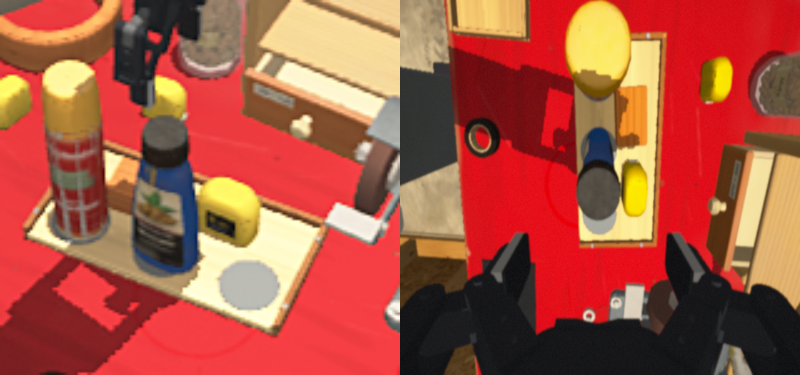

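carry_out(targets=[[[0,0,0,-30,0,0,0],[0,0,0,-55,0,0,0],[0,0,0,-75,0,0,0],[0,0,0,-85,0,0,0],[0,0,0,-91,0,0,0],[0,0,0,-95,0,0,0],[0,0,0,-95,0,0,0],[1,0,0,-95,0,0,0],[1,0,0,-95,0,0,0],[1,0,0,-95,0,0,0],[1,0,0,-95,0,0,0],[1,0,0,-95,0,0,0],[1,0,0,-95,0,0,0],[1,0,0,-95,0,0,0],[1,0,0,-95,0,0,0]]], squeeze=70)

```text
time_s: 10.17
position: [0.613, 0.0114, 0.2065]
tool_rot: [[0.066, 0.002, 0.998], [-0.998, -0.001, 0.066], [0.001, -1.0, 0.002]]
ft_force: [-0.8, -1.1, 6.2]
grip_width: 0.0441
```

carry_out(targets=[[[1,0,0,3,0,0,0],[1,0,0,8,0,0,0],[1,0,0,15,0,0,0],[1,0,0,25,0,0,0],[1,0,0,35,0,0,0],[1,0,0,50,0,0,0],[1,0,0,60,0,0,0],[1,0,0,60,0,0,0],[1,0,0,60,0,0,0]]])

```text
time_s: 10.92
position: [0.6127, 0.0115, 0.2658]
tool_rot: [[0.066, 0.001, 0.998], [-0.998, -0.0, 0.066], [0.0, -1.0, 0.001]]
ft_force: [0.3, -0.2, -5.6]
grip_width: 0.0439
```

```bash
python3 - <<'E'
from h import *
np.set_printoptions(precision=4,suppress=True)
w=snap('wrist','w7.png'); d=snap('scene','s7.png');s=env.observe()
cv2.imwrite('pics/s7c.png',np.hstack([cv2.resize(d['img'][120:270,200:360,::-1],(400,375)),cv2.resize(w['img'][:,:,::-1],(400,375))]))
for k in ['time_s','position','ft_force','grip_width']: print(k,np.array(s[k]))
E
```

```text
time_s 11.0167
position [0.6123 0.0116 0.2645]
ft_force [ 0.4399 -0.1327 -4.399 ]
grip_width 0.043938674074777695
```

View pics/s7c.png

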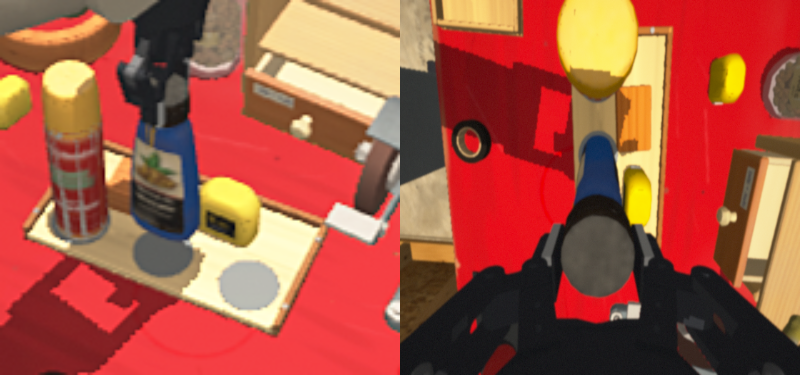

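Blue is lifted and hangs straight, with clear space under it. Carrying it to the mat.

carry_out(targets=[[[1,-6,-9,0,0,0,0],[1,-18,-26,0,0,0,0],[1,-34,-50,0,0,0,0],[1,-52,-76,0,0,0,0],[1,-70,-103,0,0,0,0],[1,-88,-129,0,0,0,0],[1,-106,-155,0,0,0,0],[1,-124,-181,0,0,0,0],[1,-142,-207,0,0,0,0],[1,-158,-231,0,0,0,0],[1,-168,-248,0,0,0,0],[1,-172,-253,0,0,0,0],[1,-173,-254,-10,0,0,0],[1,-173,-254,-25,0,0,0],[1,-173,-254,-40,0,0,0],[1,-173,-254,-52,0,0,0],[1,-173,-254,-60,0,0,0],[1,-173,-254,-64,0,0,0],[1,-173,-254,-66,0,0,0],[1,-173,-254,-66,0,0,0]]])

```text
time_s: 12.68
position: [0.4397, -0.2424, 0.1994]
tool_rot: [[0.067, 0.0, 0.998], [-0.998, 0.0, 0.067], [-0.0, -1.0, 0.0]]
ft_force: [0.9, -0.1, -3.3]
grip_width: 0.0444
```

carry_out(targets=[[[1,0,0,-0.5,0,0,0],[1,0,0,-1,0,0,0],[1,0,0,-1.5,0,0,0],[1,0,0,-2,0,0,0],[1,0,0,-2,0,0,0]]])

```text
time_s: 13.1
position: [0.4398, -0.2428, 0.1985]
tool_rot: [[0.066, 0.001, 0.998], [-0.998, -0.002, 0.066], [0.002, -1.0, 0.001]]
ft_force: [-1.8, 1.7, 4.9]
grip_width: 0.0441
```

carry_out(targets=[[[0.4,0,0,0,0,0,0],[0.2,0,0,0,0,0,0],[0,0,0,0,0,0,0],[0,0,0,0,0,0,0],[0,0,0,0,0,0,0],[0,0,0,10,0,0,0],[0,0,0,40,0,0,0],[0,0,0,80,0,0,0],[0,0,0,110,0,0,0],[0,0,0,110,0,0,0]]])

```text
time_s: 13.93
position: [0.4408, -0.2434, 0.3133]
tool_rot: [[0.067, 0.008, 0.998], [-0.998, -0.007, 0.067], [0.008, -1.0, 0.008]]
ft_force: [-0.3, 0.7, 0.2]
grip_width: 0.0855
```

```bash
cat > obs.py <<'E'
from h import *
import sys
np.set_printoptions(precision=4,suppress=True)
n=sys.argv[1]; b=[int(v) for v in sys.argv[2].split(',')]
w=snap('wrist','w%s.png'%n); d=snap('scene','s%s.png'%n); t=snap('top','t%s.png'%n);s=env.observe()
cv2.imwrite('pics/s%sc.png'%n,np.hstack([cv2.resize(d['img'][b[1]:b[3],b[0]:b[2],::-1],(400,375)),cv2.resize(w['img'][:,:,::-1],(400,375))]))
for k in ['time_s','position','ft_force','grip_width']: print(k,np.array(s[k]))
E
python3 obs.py 8 260,220,452,400
```

```text
time_s 14.0833
position [ 0.4394 -0.2423  0.3066]
ft_force [ 0.9643 -0.9379 -0.8839]
grip_width 0.08547592502982422
```

View pics/s8c.png

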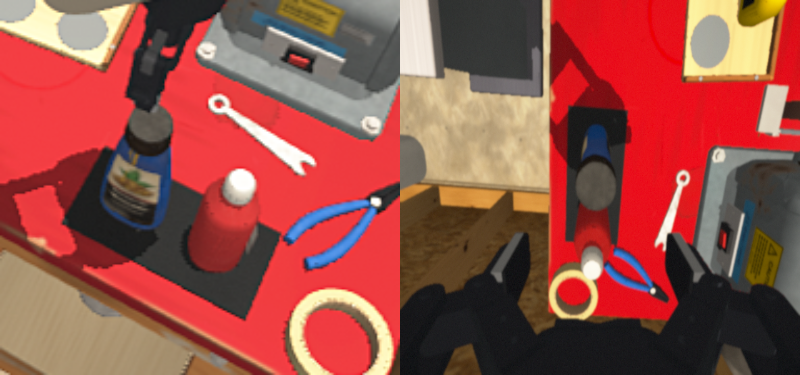

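View pics/t8.png

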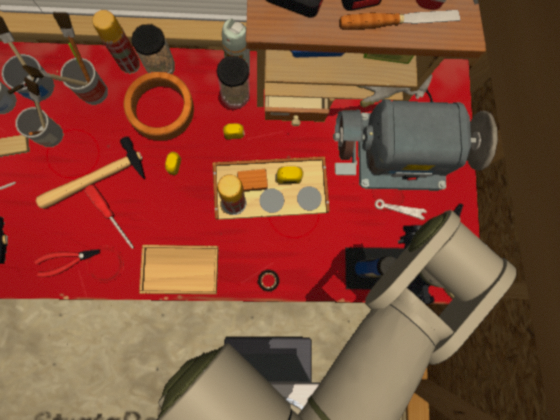

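Both bottles stand on the mat, and the tape is now clear at (290,174) in the top view. Measuring the tape, tray and discs.

```bash
python3 - <<'E'
from meas import *
for f,sd,ds in [('t8.png',(290,174),[(272,201),(309,199)]),('s7.png',None,None)]:
    if sd is None: continue
    d=load(f); hsv=cv2.cvtColor(d['img'],cv2.COLOR_RGB2HSV).astype(int); H,S,V=hsv[...,0],hsv[...,1],hsv[...,2]
    m,st,c=comp((H>20)&(H<34)&(S>200)&(V>60),sd); print('tape',st,c,rect(d,m,.076),rect(d,m,.05))
    for s in ds:
        m,st,c=comp((S<90)&(V<200),s); print('disc',st,ray(d,*c,.0125)*1000)
E
python3 - <<'E'
import cv2
im=cv2.imread('pics/t8.png')[150:225,205:335]; a=cv2.resize(im,None,fx=6,fy=6,interpolation=cv2.INTER_CUBIC); cv2.imwrite('pics/t8c.png',a)
E
```

```text
tape [277 167  25  16 354] [288.9661 174.3475] ((670.5670166015625, -25.799808502197266), (39.036922454833984, 61.38884353637695), 1.473482608795166) ((676.6298217773438, -27.532800674438477), (39.95130157470703, 62.82657241821289), 1.4734032154083252)
disc [259 188  25  25 483] [614.2799  16.2795  12.5   ]
disc [297 186  25  25 475] [622.1759 -83.5834  12.5   ]
```

View pics/t8c.png

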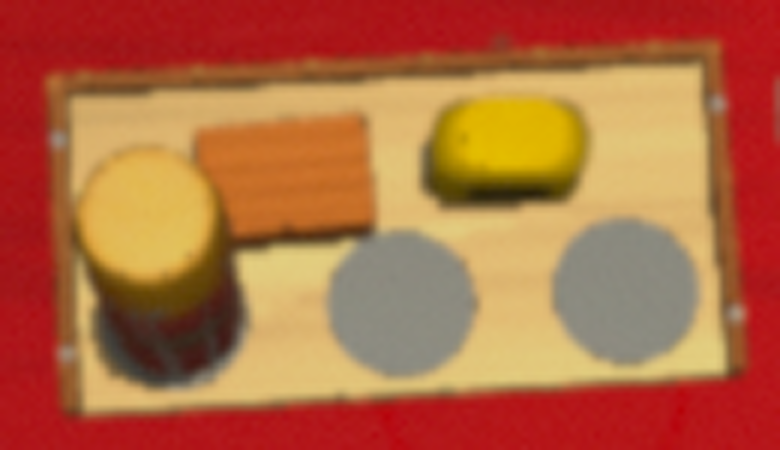

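```bash
python3 - <<'E'
from h import *
d=load('s1.png')
im=d['img'][:,:,::-1].copy()
for z in np.arange(.3,.75,.05):
    u,v=proj(d,[.618,-.082,z])[0]; cv2.circle(im,(int(u),int(v)),2,(255,0,0),-1); print(round(z,2),round(u),round(v))
cv2.imwrite('pics/s1d.png',cv2.resize(im[0:230,100:420],None,fx=2.4,fy=2.4))
E
```

```text
0.3 305 159
0.35 307 142
0.4 308 123
0.45 310 104
0.5 312 82
0.55 315 58
0.6 317 31
0.65 320 2
0.7 323 -31
```

View pics/s1d.png

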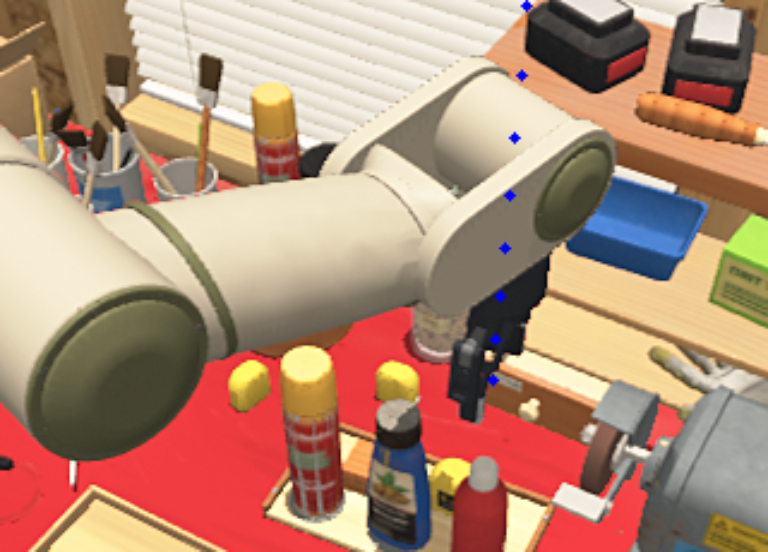

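```bash
python3 - <<'E'
from h import *
np.set_printoptions(precision=3,suppress=True)
t=load('top0.png');s=load('scene0.png')
# wheel guard top: top px / scene px
def tri(a,b):
    A=[];r=[]
    K=lambda d:np.array([[d['fx'],0,d['cx']],[0,d['fy'],d['cy']],[0,0,1.]])
    Ps=[]
    for d in (t,s):
        R,_=cv2.Rodrigues(d['rvec']);Ps.append(K(d)@np.hstack([R,d['tvec'].reshape(3,1)]))
    X=cv2.triangulatePoints(Ps[0],Ps[1],np.array(a,float).reshape(2,1),np.array(b,float).reshape(2,1)).ravel();return X[:3]/X[3]
print('guard',tri((340,112),(354,164)),tri((338,150),(344,190)),'rest',tri((335,162),(331,210)))
a=t['img'][95:200,320:420,::-1];b=s['img'][150:255,320:420,::-1]
cv2.imwrite('pics/gr.png',np.hstack([cv2.resize(a,(400,420)),cv2.resize(b,(400,420))]))
E
```

```text
guard [ 0.815 -0.142  0.135] [ 0.728 -0.146  0.118] rest [ 0.704 -0.139  0.062]
```

View pics/gr.png

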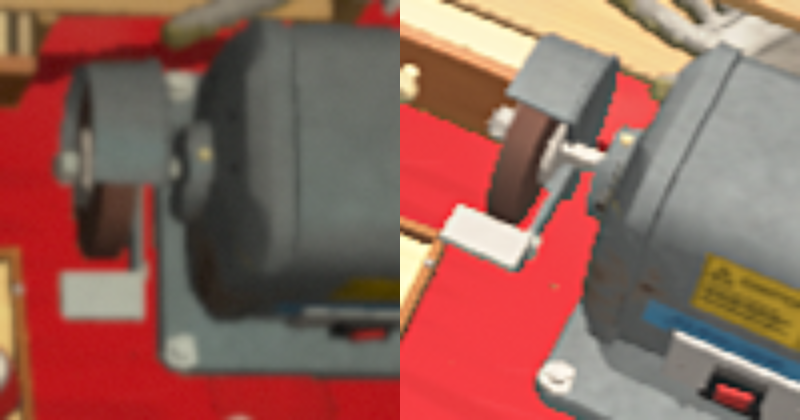

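Grinder guard: top at about z 0.15, x > 0.73, so it's clear. Moving above the tape.

carry_out(targets=[[[0.25,232,214,0,0,0,0],[0.25,232,214,0,0,0,0],[0.25,232,214,0,0,0,0],[0.25,232,214,0,0,0,0],[0.25,232,214,0,0,0,0],[0.25,232,214,0,0,0,0],[0.25,232,214,0,0,0,0],[0.25,232,214,0,0,0,0],[0.25,232,214,0,0,0,0],[0.25,232,214,-40,0,0,0],[0.25,232,214,-80,0,0,0],[0.25,232,214,-120,0,0,0],[0.25,232,214,-140,0,0,0],[0.25,232,214,-147,0,0,0],[0.25,232,214,-147,0,0,0]]])

```text
time_s: 15.33
position: [0.6705, -0.0287, 0.1578]
tool_rot: [[0.066, -0.005, 0.998], [-0.998, 0.001, 0.066], [-0.001, -1.0, -0.005]]
ft_force: [0.4, -0.1, -0.7]
grip_width: 0.0641
```

```bash
python3 obs.py 9 180,60,420,285
```

```text
time_s 15.4833
position [ 0.6722 -0.0288  0.1622]
ft_force [0.2171 0.8791 0.3163]
grip_width 0.06398931585587372
```

View pics/s9c.png

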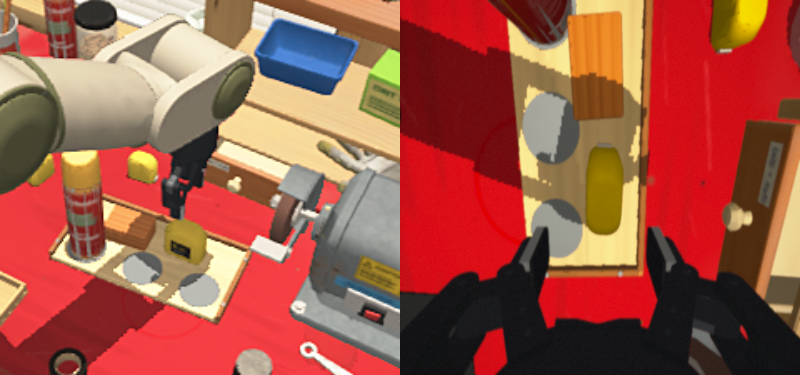

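```bash
python3 - <<'E'
from meas import *
d=load('w9.png'); hsv=cv2.cvtColor(d['img'],cv2.COLOR_RGB2HSV).astype(int); H,S,V=hsv[...,0],hsv[...,1],hsv[...,2]
m,st,c=comp((H>20)&(H<34)&(S>150)&(V>60),(283,215)); print(st,rect(d,m,.076))
for s in [(210,143),(216,255)]:
    m,st,c=comp((S<60)&(V<220)&(V>100),s); print(st,ray(d,*c,.0125)*1000)
E
```

```text
[ 260  164   53   99 4658] ((675.25, -19.836078643798828), (34.07944107055664, 67.87923431396484), 2.9917590618133545)
[ 172  103   64   79 3327] [604.7796  20.8803  12.5   ]
[ 184  227   71   61 2492] [622.2628 -83.8494  12.5   ]
```

carry_out(targets=[[[0.25,2,1,-30,0,0,0],[0.25,2,1,-55,0,0,0],[0.25,2,1,-75,0,0,0],[0.25,2,1,-88,0,0,0],[0.25,2,1,-95,0,0,0],[0.25,2,1,-98,0,0,0],[0.25,2,1,-98,0,0,0],[1,2,1,-98,0,0,0],[1,2,1,-98,0,0,0],[1,2,1,-98,0,0,0],[1,2,1,-98,0,0,0],[1,2,1,-98,0,0,0],[1,2,1,-98,0,0,0],[1,2,1,-98,0,0,0]]], squeeze=60)

```text
time_s: 16.65
position: [0.6744, -0.0276, 0.064]
tool_rot: [[0.066, 0.003, 0.998], [-0.998, -0.001, 0.066], [0.001, -1.0, 0.003]]
ft_force: [0.0, -0.5, 5.9]
grip_width: 0.0344
```

carry_out(targets=[[[1,0,0,5,0,0,0],[1,0,0,15,0,0,0],[1,0,0,30,0,0,0],[1,0,0,60,0,0,0],[1,0,0,95,0,0,0],[1,0,0,130,0,0,0],[1,0,0,140,0,0,0],[1,0,0,140,0,0,0]]])

```text
time_s: 17.32
position: [0.6744, -0.0276, 0.206]
tool_rot: [[0.066, 0.006, 0.998], [-0.998, -0.001, 0.066], [0.002, -1.0, 0.006]]
ft_force: [0.6, -0.6, -3.1]
grip_width: 0.0343
```

```bash
python3 obs.py 10 180,60,420,285
```

```text
time_s 17.4667
position [ 0.6728 -0.0273  0.1999]
ft_force [-1.0716 -0.4369 -2.6643]
grip_width 0.0347602749497355
```

View pics/s10c.png

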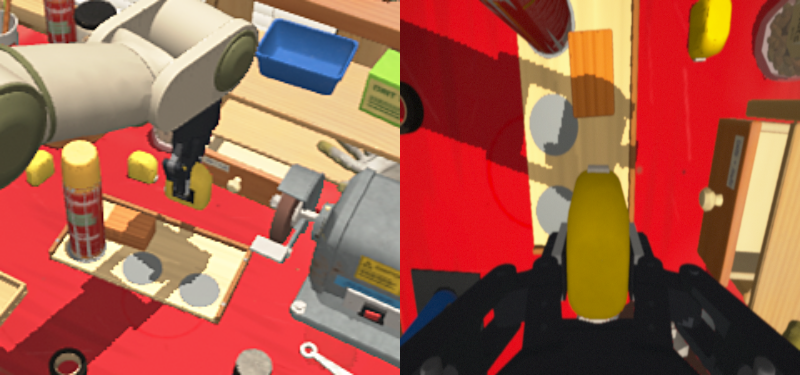

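Tape held. I'll retreat toward the robot first, then go across to the tray, clear of the spray can.

carry_out(targets=[[[1,-10,0,10,0,0,0],[1,-35,0,20,0,0,0],[1,-65,0,30,0,0,0],[1,-100,0,30,0,0,0],[1,-135,0,30,0,0,0],[1,-170,0,30,0,0,0],[1,-200,5,30,0,0,0],[1,-225,20,30,0,0,0],[1,-240,45,30,0,0,0],[1,-244,75,30,0,0,0],[1,-244,110,30,0,0,-1],[1,-244,145,30,0,0,-2],[1,-244,180,30,0,0,-3],[1,-244,215,30,0,0,-3],[1,-244,245,20,0,0,-3],[1,-244,265,0,0,0,-3],[1,-244,273,-20,0,0,-3],[1,-244,273,-45,0,0,-3],[1,-244,273,-60,0,0,-3],[1,-244,273,-60,0,0,-3]]])

```text
time_s: 19.13
position: [0.4272, 0.245, 0.1379]
tool_rot: [[0.014, -0.009, 1.0], [-1.0, -0.003, 0.014], [0.003, -1.0, -0.01]]
ft_force: [-0.2, -0.6, -2.6]
grip_width: 0.0344
```

```bash
python3 obs.py 11 80,140,320,365
```

```text
time_s 19.2833
position [0.4297 0.2454 0.1424]
ft_force [ 0.7789  0.6875 -1.67  ]
grip_width 0.034054925122620136
```

View pics/s11c.png

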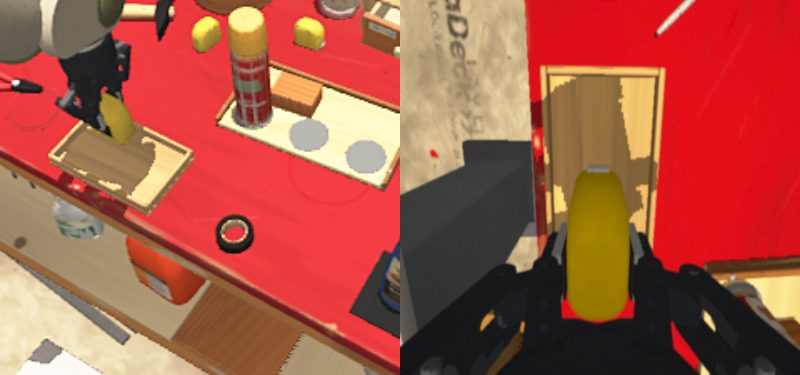

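carry_out(targets=[[[1,0,0,-25,0,0,0],[1,0,0,-50,0,0,0],[1,0,0,-68,0,0,0],[1,0,0,-77,0,0,0],[1,0,0,-81,0,0,0],[1,0,0,-83,0,0,0],[1,0,0,-84,0,0,0],[1,0,0,-85,0,0,0],[1,0,0,-86,0,0,0],[1,0,0,-86,0,0,0]]])

```text
time_s: 20.12
position: [0.4302, 0.2457, 0.058]
tool_rot: [[0.014, 0.003, 1.0], [-1.0, 0.001, 0.014], [-0.001, -1.0, 0.003]]
ft_force: [-2.0, -0.3, 9.5]
grip_width: 0.0346
```

Contact made. Releasing and rising.

carry_out(targets=[[[0.5,0,0,0,0,0,0],[0.3,0,0,0,0,0,0],[0.25,0,0,0,0,0,0],[0.25,0,0,0,0,0,0],[0.25,0,0,0,0,0,0],[0.25,0,0,15,0,0,0],[0.25,0,0,45,0,0,0],[0.25,0,0,85,0,0,0],[0,0,0,125,0,0,0],[0,0,0,165,0,0,0],[0,0,0,205,0,0,0],[0,0,0,244,0,0,0],[0,0,0,244,0,0,0],[0,0,0,244,0,0,0]]])

```text
time_s: 21.28
position: [0.4299, 0.2456, 0.3019]
tool_rot: [[0.014, 0.004, 1.0], [-1.0, 0.001, 0.014], [-0.001, -1.0, 0.004]]
ft_force: [-1.0, 0.1, 0.1]
grip_width: 0.0854
```

```bash
python3 obs.py 12 80,140,320,365
```

```text
time_s 21.4333
position [0.4292 0.2454 0.2988]
ft_force [ 0.6556  0.2214 -0.708 ]
grip_width 0.0852107080749943
```

View pics/s12c.png

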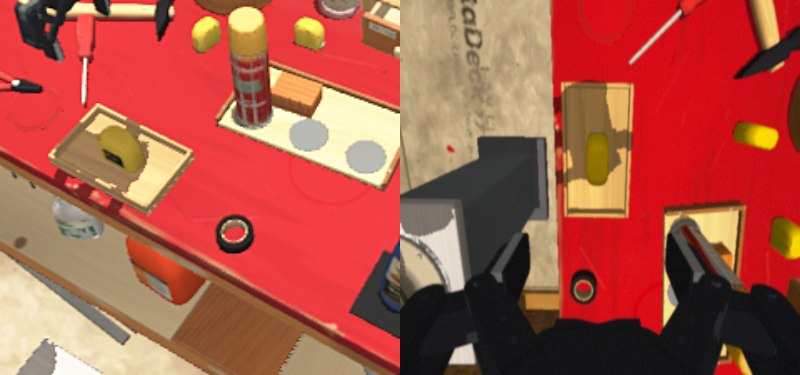

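View pics/t12.png

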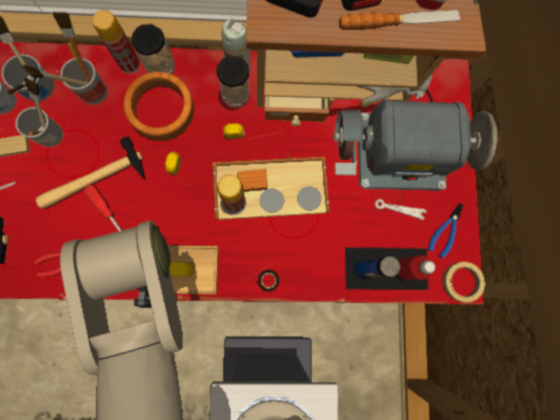

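The tape stands in the tray at about (180,270) in the top view. Both bottles are still upright at (388,267) and (425,267). Returning for blue.

carry_out(targets=[[[0,10,-488,10,0,0,3],[0,10,-488,10,0,0,3],[0,10,-488,10,0,0,3],[0,10,-488,10,0,0,3],[0,10,-488,10,0,0,3],[0,10,-488,10,0,0,3],[0,10,-488,10,0,0,3],[0,10,-488,10,0,0,3],[0,10,-488,10,0,0,3],[0,10,-488,10,0,0,3],[0,10,-488,10,0,0,3],[0,10,-488,10,0,0,3],[0,10,-488,10,0,0,3],[0,10,-488,10,0,0,3],[0,10,-488,10,0,0,3],[0,10,-488,10,0,0,3],[0,10,-488,10,0,0,3]]])

```text
time_s: 22.85
position: [0.4397, -0.2413, 0.3103]
tool_rot: [[0.068, -0.0, 0.998], [-0.998, 0.0, 0.068], [-0.0, -1.0, -0.0]]
ft_force: [0.3, -0.6, 0.2]
grip_width: 0.0854
```

```bash
python3 obs.py 13 240,200,480,420; python3 - <<'E'
from meas import *
d=load('w13.png')
print(proj(d,[[.440,-.242,.2],[.44,-.34,.174]]))
# same expectation vs w8: cap position change, top-down
for f in ['w8.png','w13.png']:
    d=load(f); hsv=cv2.cvtColor(d['img'],cv2.COLOR_RGB2HSV).astype(int); S,V=hsv[...,1],hsv[...,2]
    m,st,c=comp((S<80)&(V>55)&(V<150),(277,205)); print(f,st,ray(d,*c,.2)*1000)
E
```

```text
time_s 23.0
position [ 0.4397 -0.2417  0.3105]
ft_force [-0.2265 -0.6162  0.1596]
grip_width 0.0855426406879523
[[277.4713 215.5178]
 [269.9667 308.7251]]
w8.png [ 245  181   59   54 2446] [ 439.0522 -240.0826  200.    ]
w13.png [ 247  186   59   54 2476] [ 439.1338 -240.0307  200.    ]
```

View pics/s13c.png

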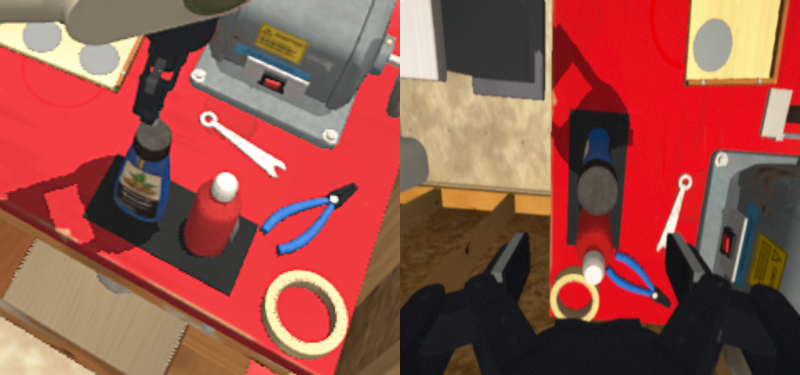

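Blue hasn't moved since I released it. I'll descend from a commanded z of 0.310 to 0.197, grip and lift.

carry_out(targets=[[[0,0,0,-35,0,0,0],[0,0,0,-70,0,0,0],[0,0,0,-93,0,0,0],[0,0,0,-105,0,0,0],[0,0,0,-111,0,0,0],[0,0,0,-113,0,0,0],[0,0,0,-113,0,0,0],[1,0,0,-113,0,0,0],[1,0,0,-113,0,0,0],[1,0,0,-113,0,0,0],[1,0,0,-113,0,0,0],[1,0,0,-113,0,0,0],[1,0,0,-113,0,0,0],[1,0,0,-113,0,0,0],[1,0,0,-113,0,0,0]]], squeeze=70)

```text
time_s: 24.25
position: [0.4399, -0.2427, 0.1984]
tool_rot: [[0.066, 0.002, 0.998], [-0.998, -0.001, 0.066], [0.002, -1.0, 0.001]]
ft_force: [-0.2, 0.8, 5.5]
grip_width: 0.0441
```

carry_out(targets=[[[1,0,0,3,0,0,0],[1,0,0,8,0,0,0],[1,0,0,15,0,0,0],[1,0,0,30,0,0,0],[1,0,0,50,0,0,0],[1,0,0,68,0,0,0],[1,0,0,68,0,0,0],[1,6,9,68,0,0,0],[1,18,26,68,0,0,0],[1,34,50,68,0,0,0],[1,52,76,68,0,0,0],[1,70,103,68,0,0,0],[1,88,129,68,0,0,0],[1,106,155,68,0,0,0],[1,124,181,68,0,0,0],[1,142,207,68,0,0,0],[1,158,231,68,0,0,0],[1,168,248,68,0,0,0],[1,173,254,68,0,0,0],[1,173,254,68,0,0,0]]])

```text
time_s: 25.92
position: [0.6128, 0.0134, 0.2635]
tool_rot: [[0.069, -0.003, 0.998], [-0.998, 0.001, 0.069], [-0.001, -1.0, -0.003]]
ft_force: [-0.5, -0.1, -4.4]
grip_width: 0.0439
```

```bash
python3 obs.py 14 180,100,420,325
```

```text
time_s 26.0667
position [0.6121 0.0108 0.2647]
ft_force [-0.288  -0.2069 -4.6304]
grip_width 0.04393472438676651
```

View pics/s14c.png

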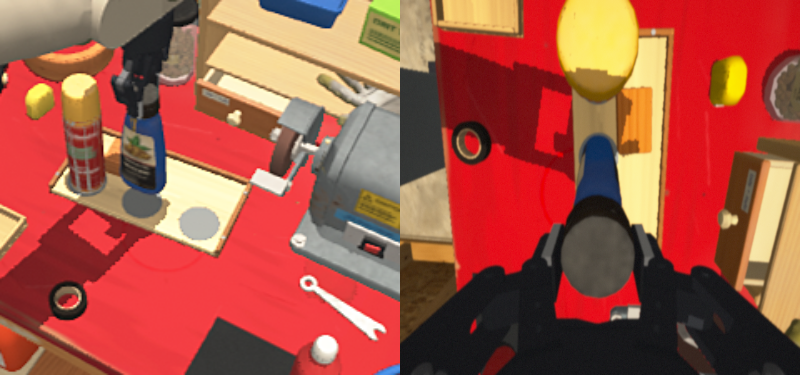

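carry_out(targets=[[[1,0,0,-15,0,0,0],[1,0,0,-32,0,0,0],[1,0,0,-46,0,0,0],[1,0,0,-53,0,0,0],[1,0,0,-57,0,0,0],[1,0,0,-58,0,0,0],[1,0,0,-59,0,0,0],[1,0,0,-60,0,0,0],[1,0,0,-60,0,0,0]]])

```text
time_s: 26.82
position: [0.6129, 0.0114, 0.2065]
tool_rot: [[0.066, 0.002, 0.998], [-0.998, -0.001, 0.066], [0.001, -1.0, 0.002]]
ft_force: [-1.5, -0.2, 0.8]
grip_width: 0.044
```

carry_out(targets=[[[0.4,0,0,0,0,0,0],[0.2,0,0,0,0,0,0],[0,0,0,0,0,0,0],[0,0,0,0,0,0,0],[0,0,0,0,0,0,0],[0,0,0,10,0,0,0],[0,0,0,40,0,0,0],[0,0,0,75,0,0,0],[0,0,0,95,0,0,0],[0,0,0,95,0,0,0]]])

```text
time_s: 27.65
position: [0.6136, 0.0114, 0.3063]
tool_rot: [[0.067, 0.01, 0.998], [-0.998, -0.002, 0.067], [0.002, -1.0, 0.01]]
ft_force: [0.9, -0.2, 0.0]
grip_width: 0.0853
```

carry_out(targets=[[[0,-173,-352,-5,0,0,0],[0,-173,-352,-5,0,0,0],[0,-173,-352,-5,0,0,0],[0,-173,-352,-5,0,0,0],[0,-173,-352,-5,0,0,0],[0,-173,-352,-5,0,0,0],[0,-173,-352,-5,0,0,0],[0,-173,-352,-5,0,0,0],[0,-173,-352,-5,0,0,0],[0,-173,-352,-5,0,0,0],[0,-173,-352,-5,0,0,0],[0,-173,-352,-5,0,0,0],[0,-173,-352,-5,0,0,0],[0,-173,-352,-5,0,0,0]]])

```text
time_s: 28.82
position: [0.4402, -0.3392, 0.2955]
tool_rot: [[0.068, 0.0, 0.998], [-0.998, 0.0, 0.068], [-0.0, -1.0, 0.0]]
ft_force: [0.2, -1.0, 0.6]
grip_width: 0.0854
```

```bash
python3 obs.py 15 180,130,450,385
```

```text
time_s 28.9667
position [ 0.4401 -0.3395  0.2955]
ft_force [0.668  0.223  0.2153]
grip_width 0.08601379728393796
```

View pics/s15c.png

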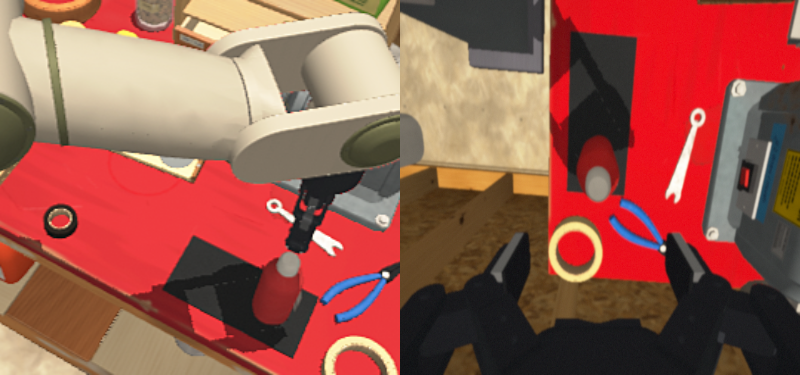

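Red stands where I left it. Gripping it and returning it to its spot.

carry_out(targets=[[[0,0,0,-35,0,0,0],[0,0,0,-70,0,0,0],[0,0,0,-97,0,0,0],[0,0,0,-111,0,0,0],[0,0,0,-118,0,0,0],[0,0,0,-120,0,0,0],[0,0,0,-120,0,0,0],[1,0,0,-120,0,0,0],[1,0,0,-120,0,0,0],[1,0,0,-120,0,0,0],[1,0,0,-120,0,0,0],[1,0,0,-120,0,0,0],[1,0,0,-120,0,0,0],[1,0,0,-120,0,0,0],[1,0,0,-120,0,0,0],[1,0,0,-120,0,0,0]]], squeeze=60)

```text
time_s: 30.3
position: [0.4399, -0.3407, 0.176]
tool_rot: [[0.066, 0.001, 0.998], [-0.998, -0.001, 0.066], [0.001, -1.0, 0.001]]
ft_force: [0.8, -0.3, 6.7]
grip_width: 0.026
```

carry_out(targets=[[[1,0,0,3,0,0,0],[1,0,0,8,0,0,0],[1,0,0,15,0,0,0],[1,0,0,30,0,0,0],[1,0,0,50,0,0,0],[1,0,0,68,0,0,0],[1,0,0,68,0,0,0],[1,6,9,68,0,0,0],[1,18,26,68,0,0,0],[1,34,50,68,0,0,0],[1,52,76,68,0,0,0],[1,70,103,68,0,0,0],[1,88,129,68,0,0,0],[1,106,155,68,0,0,0],[1,124,181,68,0,0,0],[1,142,207,68,0,0,0],[1,158,231,68,0,0,0],[1,170,248,68,0,0,0],[1,178,260,68,0,0,0],[1,178,260,68,0,0,0]]])

```text
time_s: 31.97
position: [0.6183, -0.0774, 0.2416]
tool_rot: [[0.069, -0.002, 0.998], [-0.998, 0.002, 0.069], [-0.002, -1.0, -0.002]]
ft_force: [-1.3, 1.0, -4.1]
grip_width: 0.0263
```

```bash
python3 obs.py 16 180,100,420,325
```

```text
time_s 32.1167
position [ 0.6171 -0.0809  0.2426]
ft_force [-0.5647  0.1158 -4.6538]
grip_width 0.025892163986002054
```

View pics/s16c.png

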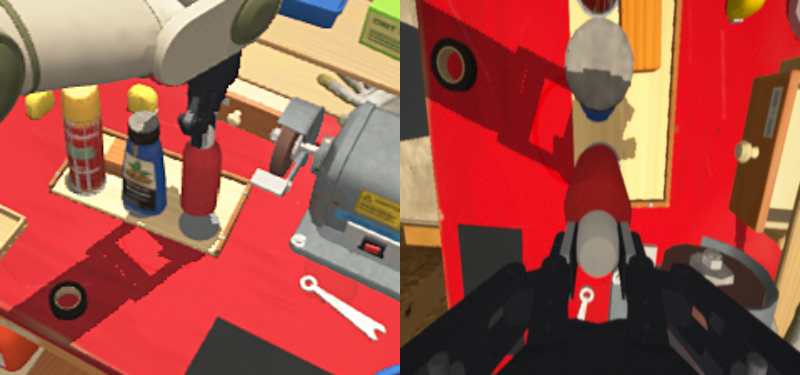

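carry_out(targets=[[[1,0,0,-15,0,0,0],[1,0,0,-32,0,0,0],[1,0,0,-46,0,0,0],[1,0,0,-53,0,0,0],[1,0,0,-57,0,0,0],[1,0,0,-58,0,0,0],[1,0,0,-59,0,0,0],[1,0,0,-60,0,0,0],[1,0,0,-60,0,0,0]]])

```text
time_s: 32.87
position: [0.6179, -0.0806, 0.1842]
tool_rot: [[0.066, 0.002, 0.998], [-0.998, -0.001, 0.066], [0.001, -1.0, 0.002]]
ft_force: [-0.7, -0.4, -3.1]
grip_width: 0.0262
```

carry_out(targets=[[[1,0,0,-0.5,0,0,0],[1,0,0,-1,0,0,0],[1,0,0,-1,0,0,0]]])

```text
time_s: 33.12
position: [0.6183, -0.0806, 0.1841]
tool_rot: [[0.067, 0.003, 0.998], [-0.998, -0.001, 0.067], [0.001, -1.0, 0.003]]
ft_force: [0.6, 0.1, 6.2]
grip_width: 0.0261
```

Contact made. Releasing, rising and backing away.

carry_out(targets=[[[0.5,0,0,0,0,0,0],[0.3,0,0,0,0,0,0],[0,0,0,0,0,0,0],[0,0,0,0,0,0,0],[0,0,0,0,0,0,0],[0,0,0,10,0,0,0],[0,0,0,40,0,0,0],[0,0,0,80,0,0,0],[0,0,0,120,0,0,0],[0,0,0,130,0,0,0],[0,-40,-25,130,0,0,0],[0,-80,-50,130,0,0,0],[0,-120,-75,130,0,0,0],[0,-150,-100,130,0,0,0],[0,-175,-130,130,0,0,0],[0,-180,-170,130,0,0,0],[0,-180,-200,130,0,0,0],[0,-180,-200,130,0,0,0],[0,-180,-200,130,0,0,0]]])

```text
time_s: 34.7
position: [0.4371, -0.282, 0.3126]
tool_rot: [[0.063, 0.0, 0.998], [-0.998, -0.0, 0.063], [0.0, -1.0, 0.0]]
ft_force: [-0.2, 0.4, 0.5]
grip_width: 0.0857
```

```bash
python3 obs.py 17 180,100,420,325; python3 - <<'E'
from meas import *
for f in ['top0.png','t17.png']:
    d=load(f); hsv=cv2.cvtColor(d['img'],cv2.COLOR_RGB2HSV).astype(int); H,S,V=hsv[...,0],hsv[...,1],hsv[...,2]
    for s,m,z in [((275,187),(S<110)&(V>85)&(V<160),.208),((316,187),(S<110)&(V>150),.182)]:
        m,st,c=comp(m,s); print(f,st,ray(d,*c,z)*1000)
E
```

```text
time_s 34.85
position [ 0.4378 -0.2795  0.3128]
ft_force [ 1.1106  0.7127 -0.7703]
grip_width 0.08568626137885794
top0.png [266 176  21  20 288] [613.2899  11.9447 208.    ]
top0.png [311 181  11  11 101] [620.0025 -80.9792 182.    ]
t17.png [265 177  22  18 281] [613.3473  12.1175 208.    ]
t17.png [311 181  11  11  98] [620.3262 -81.0728 182.    ]
```

View pics/s17.png

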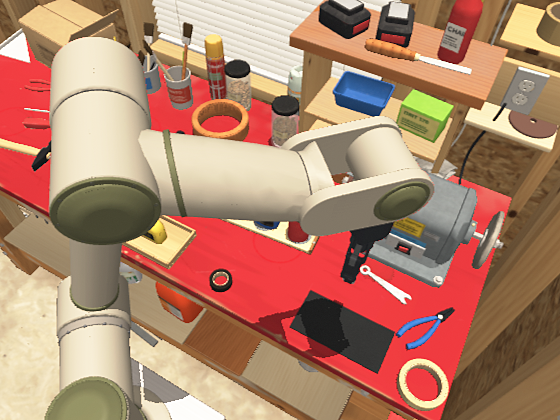

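View pics/t17.png

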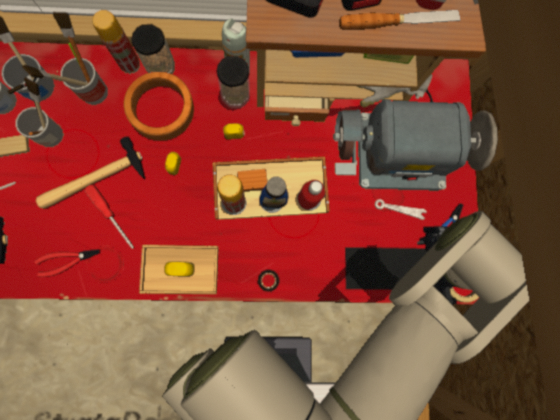

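The top view shows both bottles back within about 0.5 mm of their starting positions, the spray can and wood unchanged, and the tape in the tray at (179,269). The arm is clear of everything, so I'm handing in.

```bash
python3 -c "
from rig import env; print(env.close_job())"
```

```text
the job is handed in; nothing more can be done
None
```

The job is done and handed in after about 35 s of robot time. I stood the red and then the blue bottle on the mat, set the tape measure upright in the tray, and put blue and then red back on their spots.

- **Containers:** in the last top view, both caps sit within about 0.5 mm of where they were at the start. The spray can and the wood looked unchanged; I checked those two by eye only.
- **Tape measure:** it stands in the middle of the tray. I picked it over the two smaller yellow look-alikes because it was in the back row and the largest.
- **Robot:** the gripper is open and the arm was clear of everything when I handed in.
- **Not fully checked:** the arm hid the stand in the final scene view, so the end check rests on the top view alone. I saw blue standing upright in the scene view after putting it back, but did not get that view of red after its last release.
- **Disagreements:** early measurements of the red cap's y differed by up to 10 mm between views, and the tape's y by about 8 mm. Both grasps held, and I put the bottles back by retracing my own moves.

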